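# Refit the knob of an air cleaner without crossing its thread

## Robot

A 6-joint arm with a two-finger parallel gripper is mounted at the origin on the work surface. World frame = base frame: x ahead of the robot, y to its left, z up, the work surface at z = 0. Lengths are in m, angles in degrees, forces in N, time in s.
With the tool pointing down it reaches from about 0.25 to 0.725 m from the base axis. Payload 9.7 kg.
Tool frame: the origin (TCP) lies midway between the tips of the shut fingers; the grasp point (between the pads) lies 19 mm behind it (bot.hold_point_z is the distance from the TCP to the grasp point, in m); z points along the fingers, y is the line along which they close (so a half turn about z gives the same grasp; the last joint's range is limited). The gripper opens to 85 mm and grips with 20 to 120 N. Pads are 22 mm wide; open, the fingers measure 114 mm over their backs; the gripper's body (76 mm by 85 mm) begins 54 mm behind the grasp point. The pads swing forward as they close: fully open they stand 13 mm farther back than shut.
Start: joints at [67.666, 4.979, 10.078, 95.1, 0, 90], TCP at [0.209, 0.509, 0.231] pointing down, gripper open.
Joint ranges: [-179.16, 179.16], [-48.56, 103.87], [-65.8, 70.77], [-126.05, 130.52], [-82.76, 87.17], [-180, 180]. Speed limits (degrees/s): [127.2, 127.2, 147.25, 180, 180, 180].

## Interface

Orientations are given as [roll, pitch, yaw] about the fixed x, y, z axes, in that order (R = Rz(yaw) Ry(pitch) Rx(roll)).
In Python, from workcell import bot gives the robot as it stands.
- The arm moves only by the tool play_rows, never from a script. Its argument "steps" is a list that holds one entry, the list of rows, each a list of 4 numbers: the shift along the tool's x, y, z in m, then the turn about the tool's z in rad. In form: [[[tx, ty, tz, yaw], ...]]. A call has exactly 5 rows; each row shifts and turns the commanded pose from where the row before left it, along the tool's axes as they then stand; what a row does not reach is not made up. A row lasts 1/12 s, in which the tool goes at most 41.7 mm and 7.16 degrees, less where a joint would pass 70% of its speed; a pose out of reach is approached as far as the arm can. A call is refused whole if a number of a shift passes 0.0417 or a number of a turn 0.125, either way. A call with a gripper value outside its range is refused whole. "gripper" is the finger opening in m, from 0 to 0.0854, set as the call begins (left out, the last holds). The fingers move at their own pace and stop on an object; "squeeze" is the grip in N (left out, the last holds). Time passes only in rows, so rows that do not move let the fingers close, or fill a call up. It gives the time, the measured TCP pose, the force, the opening and the grip force at its end, in the units of the state.
- bot.get_obs(): the state, without advancing time (a new reading comes with each control period).
- bot.camera(name): name is "side" or "top" or "wrist"; returns a dict with "img" (480x640x3 uint8, blue, green, red), "vfov" (degrees; the focal length in pixels is half the picture's height over the tangent of half this angle, whatever the lens; pixels are square), "cx", "cy" (the principal point, pixels), "xyz" and "attitude" of the camera in the world. Camera axes: x right, y down, z forward; pixel columns grow to the right and rows downward; lengths in m; the calibration is good to about 2 mm. A picture is of the moment at which its call begins. There is no depth.
- bot.job_done(): hands the job in; it is judged then, once.
The state is a dict: "time": time; "q": joint angles; "qd": joint speeds; "joint_efforts": joint torques, N m; "ee_pos": TCP position; "tcp_rot": TCP orientation; "wrist_force": force on the tool from outside, world axes, zero at the start; "torque": the same for the moment, N m; "opening": finger opening in m; "grasp_force": force on a finger pad.
Only numpy, scipy, OpenCV 4.12 (cv2) and the standard library are available. Lean on these libraries where they do the work, as an engineer would, in place of code of your own. Each camera call takes 0.05 s, during which the arm holds its last target. There are 200 camera calls.

## Task

Take the orange cross knob from the steel dish and put it on the stud of the blue air cleaner, then turn it gently backwards (anticlockwise from above) until the thread clicks, that is until the knob drops into the thread's mouth. Then turn it forwards (clockwise) to the stop so that the grey cover is pulled fully down, and let go; never force the thread by pressing or twisting hard, and leave the other things where they are.

Things in the scene. Friction and masses are not known exactly. Their poses are not given: they have to be found in the camera images.
- knob: orange cross knob, one rigid piece, 52 mm across, 46 mm tall, about 120 g, upright in the dish. Origin: centre of its underside, z up. A sleeve 52 mm across, open below, 45 mm bore 27 mm deep, carries a cross of two bars 58 mm long, 18 mm wide, along its own x and y, 30 to 46 mm above the origin. The knob is alike every quarter turn.
- knob_grip (a point): centre of the cross, 38 mm above the knob's origin, axes as the knob's: pinch two opposite bar ends (flat, 58 mm apart) here from above.
- knob_mouth (a point): on the knob's axis, 1 mm above its origin: height of the undersides of four steel lugs inside the sleeve, each 5 mm wide and 4 mm tall, pointing inwards under the four bar ends, their tips on a 35 mm circle.
- housing: air cleaner, fixed: dark foot plate 150 x 130 x 8 mm, blue canister 100 mm across with a black intake box, grey cover disc 104 mm across (top 80 mm above the origin when unpressed), an upright brass stud through the cover's centre; the stud is set in rubber and twists by about 0.1 rad for 0.6 N m, either way, else all is rigid. Origin: on the axis at table level, z up.
- stud_foot (a point): on the stud's axis, level with the unpressed cover's top, 80 mm above the table; axes as the housing's. Height of the knob's origin above this point: about 11.5 mm with its lugs on the posts (see thread_top), 8.5 mm with lugs on the flats, 0 when dropped through the mouths onto the cover, -3.5 mm when turned home.
- thread_top (a point): on the stud's axis, 9.5 mm above stud_foot: flat tops of four thread segments, 43 mm across on the 32 mm stud, 65 degrees each, with 25 degree mouths between. The mouths' angle changes every time and is not measured. Each segment's clockwise end (from above) is a blunt post, 3 mm proud of the flat: it blocks lugs turned clockwise on a flat, or turned further anticlockwise in a mouth.
- stud_tip (a point): centre of the stud's coned tip (20 mm across), 18.5 mm above stud_foot. The click, within a quarter turn anticlockwise, is a drop of 8.5 mm; a 3 mm drop is only posts to flats: keep going. With luck the lugs meet the mouths at once. Then 50 to 70 degrees clockwise to the stop; the thread slopes for the first 34 degrees and ends level, so the knob stays when released.
- cover (a joint): how far the sprung cover is pressed down, in m: 0 at rest, about 0.0035 when the knob is home. Its spring pushes up with about 4.5 N at first and 8 N when home. Turning the knob home takes up to about 0.2 N m, and near nothing on the flats; at a stop the torque climbs by about 6 N m per rad of turn. A light push of about 4 N keeps the lugs on the flats.
- dish: shallow dark steel dish, 200 (x) x 130 (y) mm, rim 12 mm high and 3 mm thick, floor 3 mm thick, fixed to the table. Origin: centre of its underside. The knob stands on its floor towards the -x half, a loose steel bolt in the other half.
- bolt: loose bolt standing on its 22 mm head in the dish, 30 mm tall; leave it. Origin: centre of its underside.
- oil_bottle: yellow bottle 68 mm across, 190 mm tall, bystander. Origin: centre of its underside.
- spray_can: red can 60 mm across, 170 mm tall, bystander. Origin: centre of its underside.
- mug: blue mug 80 mm across, 90 mm tall, bystander. Origin: centre of its underside.
- screw_jar: glass jar 66 mm across, 80 mm tall, bystander. Origin: centre of its underside.
- spanner: steel spanner 170 mm long lying flat along its x, bystander. Origin: underside, mid-length.
- driver: screwdriver with red handle, 200 mm long, lying along its x, bystander. Origin: underside, mid-length.
- file: flat file with wooden handle, 260 mm long, lying along its x, bystander. Origin: underside, about mid-length.

How it is judged (in metres and radians):
On the way, in this order (a step that is already met when the one before it is completed fails the run):
1. the knob's sleeve is over the stud's tip, upright (horizontal distance between knob and stud_foot below 0.007 m and z of knob in the frame of stud_foot below 0.0165 m and angle between knob's own z axis and vertical below 0.2 rad).
2. the knob has dropped into the mouth of the thread (the click), resting on the cover (horizontal distance between knob and stud_foot below 0.005 m and z of knob in the frame of stud_foot below 0.0035 m and angle between knob's own z axis and vertical below 0.12 rad).
At the end, for the whole second after the job is handed in: The knob sits on the stud, within 4 mm of its axis and upright within 0.08 rad, turned home: its underside at least 2 mm below stud_foot, the cover held down by at least 2.5 mm, the knob released and at rest (value of joint cover above 0.0025 m and z of knob in the frame of stud_foot below -0.002 m and horizontal distance between knob and stud_foot below 0.004 m and angle between knob's own z axis and vertical below 0.08 rad and linear speed of knob below 0.01 m/s and angular speed of knob below 0.1 rad/s); the robot touches nothing.
It fails at once if the thread is forced: the knob bears on the air cleaner (stud and cover together) with more than 60 N (pressing and twisting forces at all lugs added up) (contact force between knob and housing above 60 N).
It fails at once if a bystander is moved by more than 30 mm (distance of any of bolt, oil_bottle, spray_can, mug, screw_jar, spanner, driver, file from where it was at the start of the episode above 0.03 m).
It also fails if it takes over 72 s, if anything falls off the work surface, if the arm or the gripper's body presses on something with over 40 N, if the wrist force passes 120 N, or if a joint passes its speed limit or range.

## Working session

There is one attempt and no reset: what is moved stays moved. The work goes in short steps, Python scripts to look and compute and a tool call to move; the robot and the scene stay as the last step left them, time stands still between calls to the robot, and variables do not carry over. Pictures are saved under pics/ and viewed, at most 10 in all, crops included, and the job is handed in when it is done.

Besides the shell and the picture viewer there is one more tool, called after ">>>" in YAML: its name, and indented under it one key for each argument. play_rows: Moves the arm, as the interface text tells. Its arguments: {"type":"object","properties":{"steps":{"type":"array","items":{"type":"array","items":{"type":"array","items":{"type":"number"}}}},"gripper":{"type":"number"},"squeeze":{"type":"number"}},"required":["steps"]}

```bash
ls; mkdir -p pics
cat > h.py <<'E'
import numpy as np, cv2
from scipy.spatial.transform import Rotation as R
from workcell import bot
def cam(n,fn=None):
    c=bot.camera(n)
    if fn: cv2.imwrite('pics/'+fn,c['img'])
    return c
def ray(c,u,v):
    f=240/np.tan(np.radians(c['vfov']/2))
    a=np.array(c['attitude'])
    M=a if a.shape==(3,3) else R.from_euler('xyz',a,degrees=True).as_matrix()
    return np.array(c['xyz']),M@np.array([(u-c['cx'])/f,(v-c['cy'])/f,1])
def onz(c,u,v,z):
    o,d=ray(c,u,v); return (o+d*(z-o[2])/d[2])
def proj(c,p):
    f=240/np.tan(np.radians(c['vfov']/2))
    M=R.from_euler('xyz',c['attitude'],degrees=True).as_matrix()
    q=M.T@(np.array(p)-np.array(c['xyz'])); return [c['cx']+f*q[0]/q[2],c['cy']+f*q[1]/q[2]]
E
python3 - <<'E'
from h import *
o=bot.get_obs(); print(o, bot.hold_point_z)
for n in['top','side']:
    c=cam(n,n+'0.png'); print(n,{k:v for k,v in c.items() if k!='img'})
    h=cv2.cvtColor(c['img'],cv2.COLOR_BGR2HSV)
    m=cv2.inRange(h,(5,150,80),(20,255,255))
    nn,l,s,ce=cv2.connectedComponentsWithStats(m)
    for i in range(1,nn):
        if s[i,4]>60: print(s[i],ce[i])
E
```

```text
pics
{'time': 0.0, 'q': array([6.76673935e+01, 5.01193746e+00, 1.00318914e+01, 9.51009734e+01,
       2.60109189e-04, 8.99982582e+01]), 'qd': array([-0.0940012 ,  0.09343433,  0.00247158,  0.10422742, -0.08925106,
       -0.04258298]), 'joint_efforts': array([ 1.35279628e-03, -5.20387244e+01,  4.64800966e+01,  1.61686511e-02,
        1.67364574e-04, -2.54267621e-05]), 'ee_pos': array([0.20889252, 0.50851153, 0.2305521 ]), 'tcp_rot': array([-1.79918980e+02, -2.62571957e-04,  1.57669135e+02]), 'wrist_force': array([-0.40640434, -0.35673122,  0.17973889]), 'torque': array([ 0.0025248 , -0.01433076, -0.00285841]), 'grasp_force': 0.0, 'opening': 0.08514614730704753} 0.0187
top {'vfov': 43.87536960929301, 'cx': 319.84943511976724, 'cy': 240.50963825650504, 'xyz': array([ 0.27675793, -0.01283664,  1.61767606]), 'attitude': array([-169.1794236 ,   -0.28852725,  -89.69196364])}
[  262     0   378   118 34293] [458.11107223  59.65412766]
[    0     6   243   110 17824] [103.99769973  52.41045781]
[128 108  15  34 350] [134.95714286 124.52857143]
[ 92 111  28  31 546] [105.5        125.52564103
[... 606 characters left out ...]
06239557165486, 'cy': 238.37193138446258, 'xyz': array([-0.08642491, -0.67251524,  0.7506683 ]), 'attitude': array([-125.77591609,    0.66120876,  -44.83747165])}
[262 125  12  15 109] [267.10091743 130.82568807]
[281 132  25  16 190] [292.8        139.53157895]
[334 157  14  13 105] [339.58095238 162.83809524]
[367 165  15  14 100] [374.06 170.24]
[400 180  13  15  70] [406.44285714 186.91428571]
[260 210  15   9  99] [267.11111111 214.1010101 ]
[485 221  24  23 326] [497.00920245 231.08895706]
[519 231  37  29 654] [536.61009174 243.89602446]
[567 266  33  19 371] [582.42318059 273.70350404]
[350 286  24  30 570] [361.45789474 300.59824561]
[421 401  16  54 577] [428.50259965 427.62391681]
```

View pics/top0.png

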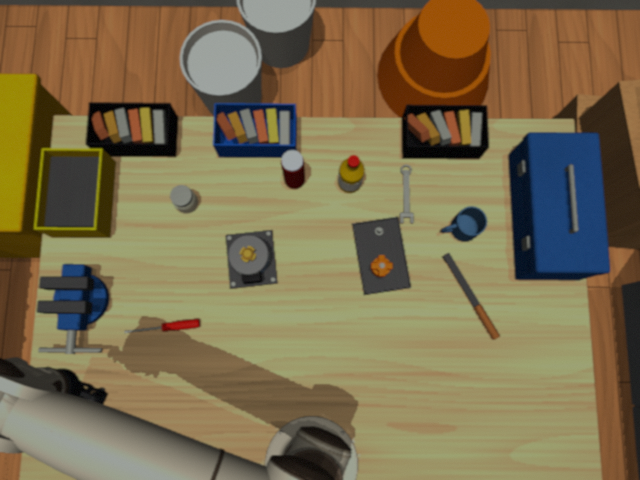

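View pics/side0.png

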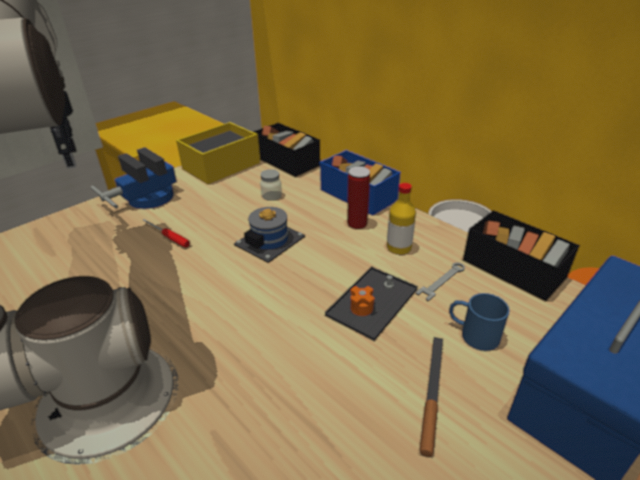

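Top view: knob at (381,266) in the dish, bolt at (379,231), stud at about (248,254) on the grey cover. The mug, file, spanner and bottle stand clear of the path. The side view agrees, with the knob at (362,300).

```bash
cat >> h.py <<'E'
def tool():
    o=bot.get_obs(); return o['ee_pos'],R.from_euler('xyz',o['tcp_rot'],degrees=True).as_matrix(),o
def totool(target):
    p,M,o=tool(); return M.T@(np.array(target)-p)
E
python3 - <<'E'
from h import *
c=cam('top'); s=cam('side')
k=onz(c,381,266,.045); st=onz(c,248.5,254,.095)
print('knob',k,'stud',st)
print('side',onz(s,361,296,.04),onz(s,268,213,.09))
print('bottle',onz(c,350,172,.1),'can',onz(c,292,163,.17),'bolt',onz(c,379,231,.03))
w=cam('wrist','w0.png'); print({k:v for k,v in w.items() if k!='img'})
print('totool stud',totool([st[0],st[1],.3]),'knob',totool([k[0],k[1],.2])); print(tool()[1])
E
```

```text
knob [ 0.50922012 -0.18257716  0.045     ] stud [0.53110487 0.16557814 0.095     ]
side [ 0.5076719  -0.18286646  0.04      ] [0.53414125 0.16738758 0.09      ]
bottle [ 0.75235809 -0.09788474  0.1       ] can [0.75315861 0.05305962 0.17      ] bolt [ 0.60763429 -0.180086    0.03      ]
{'vfov': 70.14712340881518, 'cx': 317.47500350028696, 'cy': 239.2211858032973, 'xyz': array([0.14148112, 0.53570477, 0.37309093]), 'attitude': array([1.63274408e+02, 6.73396696e-02, 6.76753090e+01])}
totool stud [-0.42835022 -0.19495301 -0.06892155] knob [-0.54041385 -0.52524467  0.03127932]
[[-9.24976503e-01  3.80024237e-01 -2.21040243e-04]
 [ 3.80024301e-01  9.24976331e-01 -5.63129786e-04]
 [-9.54597382e-06 -6.04882483e-04 -9.99999817e-01]]
```

>>> play_rows:
  steps:
    - [[-0.0285,-0.013,0,0],[-0.0285,-0.013,0,0],[-0.0285,-0.013,0,0],[-0.0285,-0.013,0,0],[-0.0285,-0.013,0,0]]

```text
time: 0.67
ee_pos: [0.3168, 0.3933, 0.2313]
tcp_rot: [180.0, 0.0, 157.7]
wrist_force: [0.8, 0.0, -0.4]
opening: 0.0854
grasp_force: 0.0
```

>>> play_rows:
  steps:
    - [[-0.0285,-0.013,0,0],[-0.0285,-0.013,0,0],[-0.0285,-0.013,0,0],[-0.0285,-0.013,0,0],[-0.0285,-0.013,0,0]]

```text
time: 1.08
ee_pos: [0.424, 0.2789, 0.2313]
tcp_rot: [180.0, 0.0, 157.7]
wrist_force: [0.3, 0.9, 0.1]
opening: 0.0853
grasp_force: 0.0
```

>>> play_rows:
  steps:
    - [[-0.0285,-0.013,0,0],[-0.0285,-0.013,0,0],[-0.0285,-0.013,0,0],[-0.0285,-0.013,0,0],[-0.0285,-0.013,0,0]]

```text
time: 1.5
ee_pos: [0.5312, 0.1645, 0.2313]
tcp_rot: [180.0, 0.0, 157.7]
wrist_force: [-0.8, 1.0, 0.6]
opening: 0.0854
grasp_force: 0.0
```

>>> play_rows:
  steps:
    - [[0,0,0,0],[0,0,0,0],[0,0,0,0],[0,0,0,0],[0,0,0,0]]

```text
time: 1.92
ee_pos: [0.5298, 0.1668, 0.2315]
tcp_rot: [180.0, 0.0, 157.7]
wrist_force: [-0.2, 0.1, -0.0]
opening: 0.0853
grasp_force: 0.0
```

Run:
```python
from h import *
w=cam('wrist','w1.png'); print(tool()[0],proj(w,[.5325,.1665,.0985])); 
import pickle; pickle.dump(w,open('w1.pkl','wb'))
```

```text
[0.52978805 0.16675729 0.2315188 ] [np.float64(319.3200712281827), np.float64(230.75122989747166)]
```

View pics/w1.png

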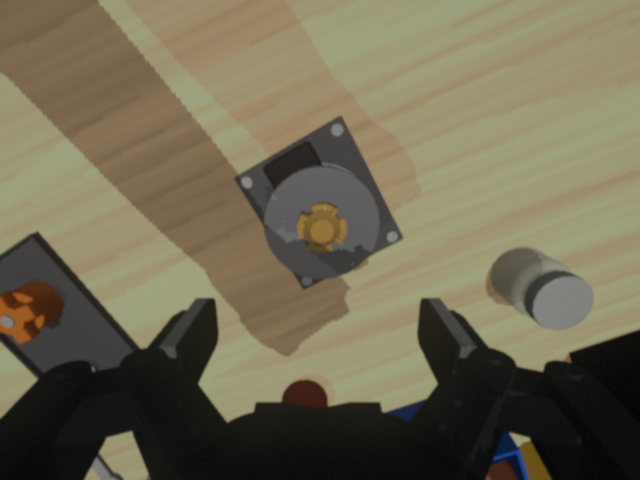

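The stud shows at about (322,230), the segment ring and dark mouths are faintly visible, and the knob is at the left edge (20,315). I'll enlarge the stud and fit its centre.

Run:
```python
from h import *
import pickle; w=pickle.load(open('w1.pkl','rb')); im=w['img']
h=cv2.cvtColor(im,cv2.COLOR_BGR2HSV)
m=cv2.inRange(h,(12,110,70),(32,255,255)); m[:190]=0;m[275:]=0;m[:,:285]=0;m[:,365:]=0
cs,_=cv2.findContours(m,0,1); c=max(cs,key=cv2.contourArea)
print(cv2.contourArea(c),cv2.boundingRect(c),cv2.minEnclosingCircle(c))
(u,v),r=cv2.minEnclosingCircle(c); print('top plane .0895',onz(w,u,v,.0895))
m=cv2.inRange(h,(14,130,130),(32,255,255))
cv2.imwrite('pics/w1c.png',cv2.resize(im[195:270,280:365],None,fx=7,fy=7,interpolation=cv2.INTER_CUBIC))
```

```text
1628.0 (297, 203, 50, 49) ((321.5, 227.0), 25.005098342895508)
top plane .0895 [0.53241497 0.1686059  0.0895    ]
```

View pics/w1c.png

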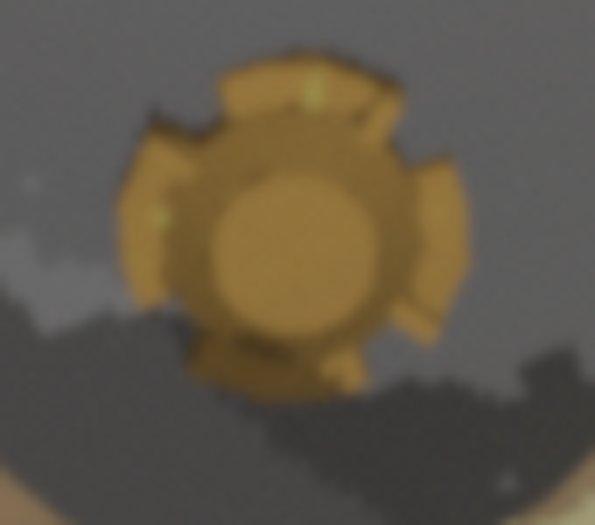

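Posts are visible at each segment's clockwise end. The mouths are centred near (430,125), (185,100), (165,340) and (400,367) in the crop, and I'll convert them to world yaw.

Run:
```python
from h import *
import pickle; w=pickle.load(open('w1.pkl','rb'))
g=lambda x,y,z:onz(w,280+(x-3)/7,195+(y-3)/7,z)[:2]
# counterclockwise order; segment: cw-end post z .0925, ccw end flat .0895
tip=g(296,255,.0985); print('tip',tip)
P=[(403,92,.0925),(220,85,.0895),(152,120,.0925),(140,305,.0895),(190,370,.0895),(363,388,.0895),(432,345,.0925),(455,160,.0895)]
Q=np.array([g(*p) for p in P]); A=np.vstack([2*Q.T,np.ones(8)]).T
s=np.linalg.lstsq(A,(Q**2).sum(1),rcond=None)[0]; c=s[:2]; print('circ',c,np.sqrt(s[2]+c@c))
a=np.degrees(np.arctan2(*(Q-c).T[::-1])); print(a.round(1), (a%90).round(1))
print('cam',w['xyz'],w['attitude'])
k=[.508,-.183]; print('move',totool([k[0],k[1],.2315]))
```

```text
tip [0.53350109 0.16837916]
circ [0.53318038 0.16848592] 0.021727828476883617
[ 122.6 -176.  -152.9  -86.5  -58.6    0.9   29.2   93. ] [32.6  4.  27.1  3.5 31.4  0.9 29.2  3. ]
cam [0.46216941 0.1936338  0.37374573] [1.63267113e+02 6.07173981e-03 6.77548579e+01]
move [-1.12258091e-01 -3.31968373e-01 -3.62786911e-05]
```

>>> play_rows:
  steps:
    - [[-0.0112,-0.0332,0,0],[-0.0112,-0.0332,0,0],[-0.0112,-0.0332,0,0],[-0.0112,-0.0332,0,0],[-0.0112,-0.0332,0,0]]

```text
time: 2.38
ee_pos: [0.5185, -0.0096, 0.2316]
tcp_rot: [180.0, 0.0, 157.8]
wrist_force: [-0.2, -0.4, -0.4]
opening: 0.0854
grasp_force: 0.0
```

>>> play_rows:
  steps:
    - [[-0.0112,-0.0332,0,0],[-0.0112,-0.0332,0,0],[-0.0112,-0.0332,0,0],[-0.0112,-0.0332,0,0],[-0.0112,-0.0332,0,0]]

```text
time: 2.8
ee_pos: [0.5074, -0.1847, 0.2317]
tcp_rot: [180.0, 0.0, 157.7]
wrist_force: [0.9, -0.2, -0.1]
opening: 0.0854
grasp_force: 0.0
```

>>> play_rows:
  steps:
    - [[0,0,0,0],[0,0,0,0],[0,0,0,0],[0,0,0,0],[0,0,0,0]]

```text
time: 3.22
ee_pos: [0.508, -0.1825, 0.2315]
tcp_rot: [180.0, 0.0, 157.8]
wrist_force: [-0.5, 0.1, 0.5]
opening: 0.0852
grasp_force: 0.0
```

Run:
```python
from h import *
w=cam('wrist'); p,M,o=tool(); print(p,o['tcp_rot'],o['q'])
u,v=proj(w,[.508,-.183,.049]); print(u,v)
import pickle; pickle.dump(w,open('w2.pkl','wb'))
h=cv2.cvtColor(w['img'],cv2.COLOR_BGR2HSV)
m=cv2.inRange(h,(3,140,60),(18,255,255)); 
cs,_=cv2.findContours(m,0,1)
for c in cs:
    if cv2.contourArea(c)>300: print(cv2.contourArea(c),cv2.boundingRect(c),cv2.minEnclosingCircle(c))
x0=int(u)-60;y0=int(v)-60;print(x0,y0)
cv2.imwrite('pics/w2c.png',cv2.resize(w['img'][y0:y0+120,x0:x0+120],None,fx=5,fy=5,interpolation=cv2.INTER_CUBIC))
```

```text
[ 0.50799196 -0.18256411  0.23144611] [1.79995724e+02 1.16987749e-02 1.57771981e+02] [-1.97696083e+01  3.55879777e+00  8.58971649e+00  9.50190473e+01
  3.76987848e-03  2.45841082e+00]
317.77719953118117 214.8356615745487
2320.5 (289, 186, 59, 60) ((317.5238037109375, 216.08163452148438), 30.187419891357422)
1313.0 (0, 161, 63, 58) ((27.852190017700195, 188.24270629882812), 38.960453033447266)
257 154
```

View pics/w2c.png

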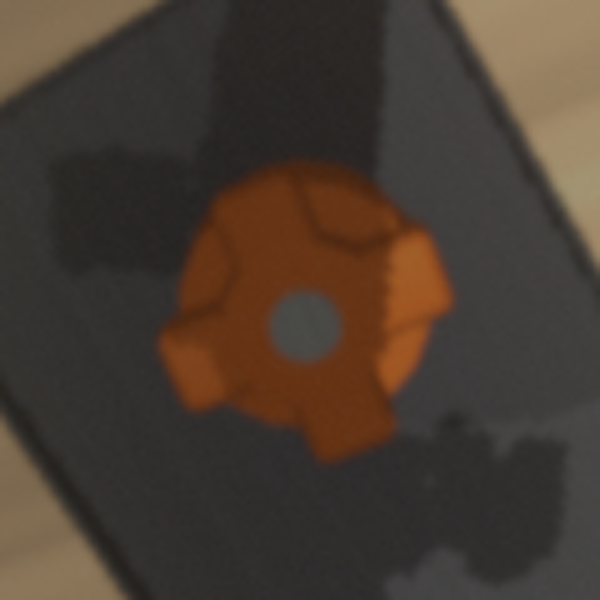

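The crop shows the grey cap centre at (305,327), with bar ends at (440,265), (178,375) and (360,447).

Run:
```python
from h import *
import pickle; w=pickle.load(open('w2.pkl','rb'))
g=lambda x,y,z=.049:onz(w,257+(x-2)/5,154+(y-2)/5,z)[:2]
c=g(305,326); a,b,d=g(440,265),g(178,375),g(360,447)
an=lambda v:np.degrees(np.arctan2(v[1],v[0]))
print(c,(a+b)/2,np.linalg.norm(a-b),an(a-b),an(d-c))
for q in[(425,232,455,298),(160,340,195,410),(325,463,395,432)]:
    print(an(g(*q[2:])-g(*q[:2])))
print(totool([*c,.2315]), w['xyz'])
```

```text
[ 0.51159129 -0.1846522 ] [ 0.51078124 -0.1837424 ] 0.05552070422436271 91.07290912576893 1.687654137548696
2.9871603386870964
2.5770847027256956
92.77617375795971
[-4.12176794e-03 -5.71305383e-04 -5.30872489e-05] [ 0.44039069 -0.15562399  0.37370971]
```

>>> play_rows:
  steps:
    - [[-0.0037,-0.0003,0.02,-0.085],[0,0,0.025,-0.085],[0,0,0.025,-0.085],[0,0,0.025,-0.085],[0,0,0.02,-0.085]]

```text
time: 3.68
ee_pos: [0.5108, -0.1844, 0.1145]
tcp_rot: [180.0, -0.0, -177.7]
wrist_force: [0.1, 0.6, -1.1]
opening: 0.0854
grasp_force: 0.0
```

>>> play_rows:
  steps:
    - [[0,0,0,0],[0,0,0,0],[0,0,0,0],[0,0,0,0],[0,0,0,0]]

```text
time: 4.1
ee_pos: [0.5118, -0.1856, 0.1179]
tcp_rot: [-180.0, 0.1, -178.0]
wrist_force: [-0.1, -0.9, -1.3]
opening: 0.0855
grasp_force: 0.0
```

Run:
```python
from h import *
w=cam('wrist'); p,M,o=tool(); print(p,o['tcp_rot'])
import pickle; pickle.dump(w,open('w3.pkl','wb'))
u,v=proj(w,[.5113,-.1842,.049]); print(u,v)
x0=int(u)-80;y0=int(v)-80;print(x0,y0)
cv2.imwrite('pics/w3c.png',cv2.resize(w['img'][max(y0,0):y0+160,x0:x0+160],None,fx=3.75,fy=3.75,interpolation=cv2.INTER_CUBIC))
```

```text
[ 0.51166428 -0.1855695   0.11759057] [-1.79958117e+02  1.01248460e-01 -1.78030957e+02]
321.1240817010515 252.41356675160355
241 172
```

View pics/w3c.png

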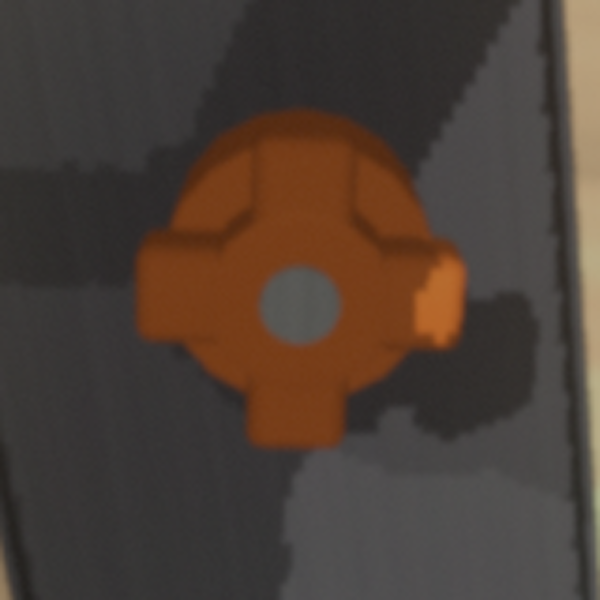

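Bars are now square to the jaws within about 1.5° and the cap is at full-image pixel (320.5,253), so the knob lies about 1 mm in y from the TCP. Descend and grip.

>>> play_rows:
  steps:
    - [[0,0.001,0.02,0.028],[0,0,0.025,0],[0,0,0.025,0],[0,0,0.02,0],[0,0,0.0095,0]]

```text
time: 4.57
ee_pos: [0.5101, -0.1841, 0.0146]
tcp_rot: [180.0, -0.1, -179.6]
wrist_force: [-0.8, 0.7, -0.6]
opening: 0.086
grasp_force: 0.0
```

>>> play_rows:
  steps:
    - [[0,0,0,0],[0,0,0,0],[0,0,0,0],[0,0,0,0],[0,0,0,0]]

```text
time: 4.98
ee_pos: [0.5118, -0.1847, 0.0181]
tcp_rot: [-180.0, 0.1, -179.6]
wrist_force: [0.0, -0.3, -0.1]
opening: 0.0854
grasp_force: 0.0
```

>>> play_rows:
  steps:
    - [[0,0,0,0],[0,0,0,0],[0,0,0,0],[0,0,0,0],[0,0,0,0]]
  gripper: 0.05
  squeeze: 40

```text
time: 5.4
ee_pos: [0.5113, -0.1845, 0.0173]
tcp_rot: [-180.0, 0.0, -179.6]
wrist_force: [-1.0, 0.2, 5.9]
opening: 0.0576
grasp_force: 43.3
```

>>> play_rows:
  steps:
    - [[0,0,0,0],[0,0,0,0],[0,0,0,0],[0,0,0,0],[0,0,0,0]]

```text
time: 5.82
ee_pos: [0.5113, -0.1845, 0.0174]
tcp_rot: [-180.0, 0.0, -179.6]
wrist_force: [-0.1, -0.5, 5.6]
opening: 0.0575
grasp_force: 43.3
```

>>> play_rows:
  steps:
    - [[0,0,-0.02,0],[0,0,-0.032,0],[0,0,-0.034,0],[0,0,-0.034,0],[0,0,-0.03,0]]

```text
time: 6.23
ee_pos: [0.5108, -0.1844, 0.1685]
tcp_rot: [-180.0, 0.0, -179.6]
wrist_force: [0.8, -0.8, -1.2]
opening: 0.0575
grasp_force: 43.3
```

>>> play_rows:
  steps:
    - [[-0.0064,0.0353,0,0],[-0.0064,0.0353,0,0],[-0.0064,0.0353,0,0],[-0.0064,0.0353,0,0],[-0.0064,0.0353,0,0]]

```text
time: 6.65
ee_pos: [0.5416, -0.0061, 0.1665]
tcp_rot: [-180.0, -0.0, -179.6]
wrist_force: [1.6, 0.7, -0.8]
opening: 0.0572
grasp_force: 43.4
```

>>> play_rows:
  steps:
    - [[-0.0064,0.0353,0,0],[-0.0064,0.0353,0,0],[-0.0064,0.0353,0,0],[-0.0064,0.0353,0,0],[-0.0064,0.0353,0,0]]

```text
time: 7.07
ee_pos: [0.5723, 0.1708, 0.1663]
tcp_rot: [-180.0, -0.0, -179.6]
wrist_force: [1.0, 0.0, -1.3]
opening: 0.0575
grasp_force: 43.4
```

>>> play_rows:
  steps:
    - [[0,0,0,0],[0,0,0,0],[0,0,0,0],[0,0,0,0],[0,0,0,0]]

```text
time: 7.48
ee_pos: [0.5725, 0.1679, 0.1669]
tcp_rot: [-180.0, -0.0, -179.7]
wrist_force: [-0.2, 0.5, -1.2]
opening: 0.0571
grasp_force: 43.4
```

Run:
```python
from h import *
w=cam('wrist','w4.png'); p,M,o=tool(); print(p,o['tcp_rot'],o['wrist_force'],o['opening'],o['q'])
import pickle; pickle.dump(w,open('w4.pkl','wb'))
print(proj(w,[.5332,.1685,.0985]))
```

```text
[0.57251974 0.16789567 0.16695063] [-1.79997952e+02  8.25377466e-03 -1.79675356e+02] [-0.06519026  0.27491703 -0.58195399] 0.05710867811919111 [ 1.63461962e+01  1.05672365e+01  9.15196863e+00  8.85773643e+01
 -4.24673361e-03  1.60215521e+01]
[np.float64(320.42647454802125), np.float64(193.5200699498215)]
```

View pics/w4.png

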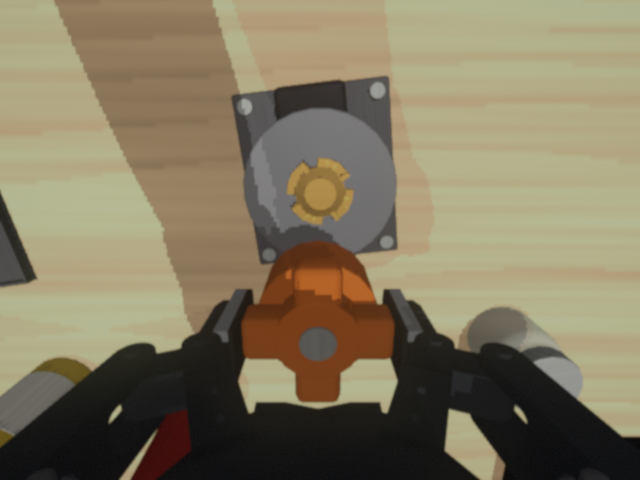

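Stud tip at about (320,194), knob cap at about (318,344), bars square in the jaws. Next I'll measure both in the same picture.

Run:
```python
from h import *
import pickle; w=pickle.load(open('w4.pkl','rb')); im=w['img']; h=cv2.cvtColor(im,cv2.COLOR_BGR2HSV)
m=cv2.inRange(h,(0,0,50),(179,90,200)); k=np.zeros_like(m); k[322:368,295:342]=m[322:368,295:342]
n,l,s,ce=cv2.connectedComponentsWithStats(k); i=1+np.argmax(s[1:,4]); print(s[i],ce[i])
kn=onz(w,*ce[i],.1669+.0316); print('knob',kn)
r=im[170:218,295:348]; print('knob-tcp',kn[:2]-[.5725,.1679])
m=cv2.inRange(h,(12,110,60),(32,255,255)); k=np.zeros_like(m); k[150:232,280:362]=m[150:232,280:362]
cs,_=cv2.findContours(k,0,1); c=max(cs,key=cv2.contourArea);(u,v),rr=cv2.minEnclosingCircle(c); print('ring',u,v,rr,onz(w,u,v,.09))
g=cv2.GaussianBlur(cv2.cvtColor(im,cv2.COLOR_BGR2GRAY),(3,3),0)[175:215,300:342]
_,b=cv2.threshold(g,0,255,cv2.THRESH_OTSU); 
n,l,s,ce=cv2.connectedComponentsWithStats(b); j=l[19,20]; print('tip',s[j],ce[j]+[300,175], onz(w,*(ce[j]+[300,175]),.0985))
```

```text
[299 327  38  34 988] [317.47773279 343.52024291]
knob [0.57319622 0.16694964 0.1985    ]
knob-tcp [ 0.00069622 -0.00095036]
ring 319.7864074707031 190.81076049804688 33.561500549316406 [0.53281796 0.16815273 0.09      ]
tip [  4   3  33  32 807] [320.10780669 193.06319703] [0.53291762 0.16830062 0.0985    ]
```

>>> play_rows:
  steps:
    - [[0.01,0.0007,0.005,0],[0.01,0,0.005,0],[0.01,0,0.005,0],[0.01,0,0.005,0],[0,0,0.01,0]]

```text
time: 7.95
ee_pos: [0.5318, 0.1688, 0.1378]
tcp_rot: [180.0, 0.1, -179.6]
wrist_force: [1.4, -0.7, -1.1]
opening: 0.0573
grasp_force: 43.5
```

>>> play_rows:
  steps:
    - [[0,0,0.008,0],[0,0,0.006,0],[0,0,0.004,0],[0,0,0,0],[0,0,0,0]]

```text
time: 8.37
ee_pos: [0.5326, 0.1693, 0.1185]
tcp_rot: [-180.0, -0.0, -179.6]
wrist_force: [-0.3, -0.6, -1.2]
opening: 0.0573
grasp_force: 43.5
```

>>> play_rows:
  steps:
    - [[0,-0.0008,0,0],[0,0,0.003,0],[0,0,0.003,0],[0,0,0.002,0],[0,0,0,0]]

```text
time: 8.78
ee_pos: [0.5323, 0.1686, 0.1102]
tcp_rot: [-180.0, -0.0, -179.6]
wrist_force: [0.2, -0.4, -1.5]
opening: 0.057
grasp_force: 43.5
```

>>> play_rows:
  steps:
    - [[0,0,0.001,0],[0,0,0.001,0],[0,0,0.001,0],[0,0,0,0],[0,0,0,0]]

```text
time: 9.2
ee_pos: [0.5325, 0.1686, 0.1078]
tcp_rot: [-180.0, -0.0, -179.6]
wrist_force: [0.7, 0.2, -0.4]
opening: 0.0575
grasp_force: 43.5
```

>>> play_rows:
  steps:
    - [[0,0,0.001,0],[0,0,0.001,0],[0,0,0.001,0],[0,0,0,0],[0,0,0,0]]

```text
time: 9.62
ee_pos: [0.5325, 0.1686, 0.1047]
tcp_rot: [-180.0, -0.0, -179.6]
wrist_force: [0.2, 0.3, -2.0]
opening: 0.0572
grasp_force: 43.5
```

>>> play_rows:
  steps:
    - [[0,0,0.001,0],[0,0,0.001,0],[0,0,0.0005,0],[0,0,0,0],[0,0,0,0]]

```text
time: 10.03
ee_pos: [0.5326, 0.1687, 0.1027]
tcp_rot: [180.0, 0.0, -179.6]
wrist_force: [-1.3, -0.4, 4.8]
opening: 0.0572
grasp_force: 44.0
```

>>> play_rows:
  steps:
    - [[0,0,0,-0.03],[0,0,0,-0.03],[0,0,0,-0.03],[0,0,0,-0.03],[0,0,0,-0.03]]

```text
time: 10.45
ee_pos: [0.5328, 0.1687, 0.1027]
tcp_rot: [180.0, 0.1, -170.9]
wrist_force: [-0.6, 0.4, 2.4]
opening: 0.0574
grasp_force: 44.0
```

>>> play_rows:
  steps:
    - [[0,0,0,-0.02],[0,0,0,-0.02],[0,0,0,0],[0,0,0,0],[0,0,0,0]]

```text
time: 10.87
ee_pos: [0.5326, 0.1686, 0.1023]
tcp_rot: [-180.0, 0.0, -168.7]
wrist_force: [0.5, -0.5, 2.9]
opening: 0.0573
grasp_force: 43.9
```

>>> play_rows:
  steps:
    - [[0,0,0,-0.02],[0,0,0,-0.02],[0,0,0,-0.02],[0,0,0,0],[0,0,0,0]]

```text
time: 11.28
ee_pos: [0.5323, 0.1687, 0.1019]
tcp_rot: [180.0, -0.0, -165.3]
wrist_force: [1.2, 1.0, -1.1]
opening: 0.0573
grasp_force: 43.5
```

>>> play_rows:
  steps:
    - [[0,0,0.001,-0.01],[0,0,0.001,-0.01],[0,0,0.001,0],[0,0,0,0],[0,0,0,0]]

```text
time: 11.7
ee_pos: [0.5324, 0.1686, 0.0991]
tcp_rot: [180.0, -0.0, -164.1]
wrist_force: [0.1, 0.8, -1.0]
opening: 0.0572
grasp_force: 43.5
```

>>> play_rows:
  steps:
    - [[0,0,0.001,0],[0,0,0.001,0],[0,0,0.0005,0],[0,0,0,0],[0,0,0,0]]

```text
time: 12.12
ee_pos: [0.5325, 0.1686, 0.0967]
tcp_rot: [180.0, -0.0, -164.1]
wrist_force: [0.9, 0.7, -1.3]
opening: 0.0574
grasp_force: 43.5
```

>>> play_rows:
  steps:
    - [[0,0,0.001,0],[0,0,0.001,0],[0,0,0.0005,0],[0,0,0,0],[0,0,0,0]]

```text
time: 12.53
ee_pos: [0.5325, 0.1686, 0.0944]
tcp_rot: [-180.0, 0.0, -164.1]
wrist_force: [-0.0, -0.6, 0.9]
opening: 0.0574
grasp_force: 43.6
```

>>> play_rows:
  steps:
    - [[0,0,0.0005,0],[0,0,0.0005,0],[0,0,0.0002,0.02],[0,0,0,0.03],[0,0,0,0.03]]

```text
time: 12.95
ee_pos: [0.5328, 0.1687, 0.0934]
tcp_rot: [180.0, 0.0, -168.8]
wrist_force: [0.6, 0.5, 3.2]
opening: 0.0573
grasp_force: 43.9
```

>>> play_rows:
  steps:
    - [[0,0,0.0001,0.03],[0,0,0.0002,0.03],[0,0,0.0002,0.03],[0,0,0.0002,0.03],[0,0,0,0]]

```text
time: 13.37
ee_pos: [0.5328, 0.1687, 0.0928]
tcp_rot: [180.0, 0.1, -175.7]
wrist_force: [-0.5, -0.2, 4.7]
opening: 0.0575
grasp_force: 44.0
```

```bash
python3 -c "
from h import *
o=tool()[2];print(o['torque'],o['q'][5],o['wrist_force'])"
```

```text
[-0.00030805 -0.03678221 -0.09319238] 13.278438918513336 [-0.5463976  -0.1820078   4.65925588]
```

>>> play_rows:
  steps:
    - [[0,0,0.0002,0.03],[0,0,0.0002,0.03],[0,0,0.0002,0.03],[0,0,0.0002,0.03],[0,0,0.0001,0.03]]

```text
time: 13.78
ee_pos: [0.5329, 0.1687, 0.092]
tcp_rot: [180.0, 0.1, 175.8]
wrist_force: [-0.2, 0.4, 5.2]
opening: 0.0575
grasp_force: 44.1
```

>>> play_rows:
  steps:
    - [[0,0,0.0002,0.03],[0,0,0.0002,0.03],[0,0,0.0002,0.03],[0,0,0.0002,0.03],[0,0,0,0]]

```text
time: 14.2
ee_pos: [0.5329, 0.1687, 0.0913]
tcp_rot: [180.0, 0.1, 168.9]
wrist_force: [-0.3, -0.5, 6.6]
opening: 0.0572
grasp_force: 44.2
```

```bash
python3 -c "
from h import *
o=tool()[2];print(o['torque'],o['q'][5],o['wrist_force'])"
```

```text
[-0.0891206   0.05202032 -0.03364322] 28.703579341422934 [-0.31851907 -0.47526495  6.60647968]
```

>>> play_rows:
  steps:
    - [[0,0,0.0002,0.03],[0,0,0.0002,0.03],[0,0,0,0.03],[0,0,0,0.03],[0,0,0,0.03]]

```text
time: 14.62
ee_pos: [0.5329, 0.1688, 0.091]
tcp_rot: [180.0, 0.1, 160.3]
wrist_force: [-0.6, -0.6, 6.3]
opening: 0.0576
grasp_force: 44.2
```

>>> play_rows:
  steps:
    - [[0,0,0,0.03],[0,0,0,0.03],[0,0,0,0.03],[0,0,0,0.03],[0,0,0,0]]

```text
time: 15.03
ee_pos: [0.5329, 0.1687, 0.0909]
tcp_rot: [180.0, 0.1, 153.4]
wrist_force: [-0.1, 1.1, 5.8]
opening: 0.0571
grasp_force: 44.2
```

```bash
python3 -c "
from h import *
o=tool()[2];print(o['torque'],o['q'][5],o['wrist_force'])"
```

```text
[-0.00924033 -0.00820732 -0.03872616] 44.17135034023208 [-0.11431976  1.06131667  5.84543333]
```

>>> play_rows:
  steps:
    - [[0,0,0,0.025],[0,0,0,0.025],[0,0,0,0.025],[0,0,0,0.025],[0,0,0,0]]

```text
time: 15.45
ee_pos: [0.5329, 0.1687, 0.0909]
tcp_rot: [180.0, 0.0, 147.7]
wrist_force: [-0.6, -0.3, 5.9]
opening: 0.0573
grasp_force: 44.2
```

```bash
python3 -c "
from h import *
o=tool()[2];print(o['torque'],o['q'][5],o['wrist_force'])"
```

```text
[-0.01807837  0.08117314 -0.06522859] 49.88407711128067 [-0.58317759 -0.34316237  5.86461711]
```

>>> play_rows:
  steps:
    - [[0,0,0,0.02],[0,0,0,0.02],[0,0,0,0.02],[0,0,0,0],[0,0,0,0]]

```text
time: 15.87
ee_pos: [0.5329, 0.1688, 0.0909]
tcp_rot: [179.9, 0.0, 144.3]
wrist_force: [-0.7, -0.1, 5.5]
opening: 0.0575
grasp_force: 44.2
```

```bash
python3 -c "
from h import *
o=tool()[2];print(o['torque'],o['q'][5],o['wrist_force'])"
```

```text
[ 0.00762981  0.05841664 -0.13698701] 53.24724713131152 [-0.69656199 -0.1197341   5.45566144]
```

>>> play_rows:
  steps:
    - [[0,0,0,0.02],[0,0,0,0.02],[0,0,0,0.02],[0,0,0,0],[0,0,0,0]]

```text
time: 16.28
ee_pos: [0.5329, 0.1687, 0.0909]
tcp_rot: [179.9, 0.0, 140.9]
wrist_force: [-0.5, 0.1, 5.9]
opening: 0.0573
grasp_force: 44.2
```

```bash
python3 -c "
from h import *
o=tool()[2];print(o['torque'],o['q'][5],o['wrist_force'])"
```

```text
[-0.01116657  0.03555894 -0.06944538] 56.68418130555496 [-0.49655056  0.1173225   5.85090963]
```

>>> play_rows:
  steps:
    - [[0,0,0,0.02],[0,0,0,0.02],[0,0,0,0.02],[0,0,0,0],[0,0,0,0]]

```text
time: 16.7
ee_pos: [0.5329, 0.1688, 0.0909]
tcp_rot: [179.9, 0.0, 137.5]
wrist_force: [1.1, 0.8, 5.5]
opening: 0.0571
grasp_force: 44.2
```

```bash
python3 -c "
from h import *
o=tool()[2];print(o['torque'],o['q'][5],o['wrist_force'])"
```

```text
[-0.01332018  0.07687384 -0.1001142 ] 60.121249143125915 [1.08932674 0.7974363  5.49283404]
```

>>> play_rows:
  steps:
    - [[0,0,0,0.02],[0,0,0,0.02],[0,0,0,0.02],[0,0,0,0],[0,0,0,0]]

```text
time: 17.12
ee_pos: [0.533, 0.169, 0.0908]
tcp_rot: [179.9, 0.0, 134.0]
wrist_force: [0.7, 0.6, 4.8]
opening: 0.0571
grasp_force: 44.1
```

```bash
python3 -c "
from h import *
o=tool()[2];print(o['torque'],o['q'][5],o['wrist_force'])"
```

```text
[ 0.23976652 -0.18040892  0.0948967 ] 63.56493798782018 [0.68092693 0.62600092 4.76832475]
```

>>> play_rows:
  steps:
    - [[0,0,0,0.02],[0,0,0,0.02],[0,0,0,0.01],[0,0,0,0],[0,0,0,0]]

```text
time: 17.53
ee_pos: [0.5331, 0.169, 0.0909]
tcp_rot: [179.9, 0.0, 131.2]
wrist_force: [1.5, 0.6, 5.7]
opening: 0.0574
grasp_force: 44.1
```

```bash
python3 -c "
from h import *
o=tool()[2];print(o['torque'],o['q'][5],o['wrist_force'])"
```

```text
[ 0.23879539 -0.20378008  0.30742276] 66.40730565890323 [1.51384921 0.5819302  5.71779324]
```

The stop is reached: torque climbs to 0.3 N m at 65° of turn. I'll ease off the twist and release.

>>> play_rows:
  steps:
    - [[0,0,0,-0.02],[0,0,-0.0003,-0.02],[0,0,-0.0003,0],[0,0,0,0],[0,0,0,0]]

```text
time: 17.95
ee_pos: [0.533, 0.1689, 0.091]
tcp_rot: [179.9, 0.0, 133.4]
wrist_force: [4.8, 2.3, 1.7]
opening: 0.0573
grasp_force: 43.7
```

>>> play_rows:
  steps:
    - [[0,0,0,0],[0,0,0,0],[0,0,0,0],[0,0,0,0],[0,0,0,0]]
  gripper: 0.08

```text
time: 18.37
ee_pos: [0.5322, 0.1685, 0.0906]
tcp_rot: [-180.0, -0.0, 133.4]
wrist_force: [0.0, -0.2, -0.9]
opening: 0.0799
grasp_force: 0.0
```

>>> play_rows:
  steps:
    - [[0,0,0,0],[0,0,0,0],[0,0,-0.005,0],[0,0,-0.01,0],[0,0,-0.015,0]]

```text
time: 18.78
ee_pos: [0.5319, 0.1685, 0.1209]
tcp_rot: [-179.9, -0.0, 133.4]
wrist_force: [-0.2, 0.7, 0.0]
opening: 0.0799
grasp_force: 0.0
```

>>> play_rows:
  steps:
    - [[0,0,-0.02,0],[0,0,-0.025,0],[0,0,-0.025,0],[0,0,0,0],[0,0,0,0]]

```text
time: 19.2
ee_pos: [0.5333, 0.1689, 0.1934]
tcp_rot: [179.8, 0.1, 133.4]
wrist_force: [0.7, -0.5, -0.2]
opening: 0.08
grasp_force: 0.0
```

Run:
```python
from h import *
w=cam('wrist','w5.png'); p,M,o=tool(); print(p,o['tcp_rot'])
h=cv2.cvtColor(w['img'],cv2.COLOR_BGR2HSV)
print(proj(w,[.5329,.1685,.0765+.046]))
```

```text
[0.53277991 0.16872944 0.19179391] [1.79924784e+02 3.68484315e-02 1.33430178e+02]
[np.float64(316.896900770221), np.float64(251.27160618219298)]
```

View pics/w5.png

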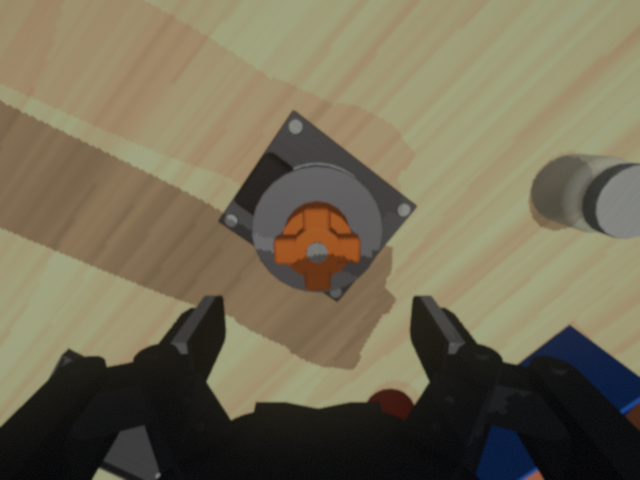

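The knob sits centred on the stud, with its cap at (317,252) against a predicted (316.9,251.3). It is upright and the gripper is clear, so I'm handing in.

```bash
python3 -c "
from workcell import bot
print(bot.job_done())"
```

```text
the job is handed in; nothing more can be done
None
```

The knob is on the stud: it dropped into the thread's mouth, turned about 65° clockwise to the stop and was released. I handed the job in at about 19 s; no verdict came back.

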